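# Wedge a rocking stirrer level

## Robot

A 7-joint arm with a two-finger parallel gripper is mounted at the origin on a cart in front of the work surface, level with it; the furniture and walls round the work are solid. World frame = base frame: x ahead of the robot, y to its left, z up, the work surface at z = 0. Lengths are in m, angles in rad, forces in N, time in s.
With the tool pointing down it reaches from about 0.4 to 0.85 m from the base axis. Payload 10.4 kg.
Tool frame: the origin (TCP) lies at the very end of the fingers, on their centre line; the grasp point (between the pads) lies 19 mm behind it (manip.tcp_to_grasp is the z of the grasp point in the tool frame, in m); z points along the fingers, x is the direction in which the jaws open and shut, and the axes are right-handed (so a half turn about z gives the same grasp; the last joint's range is limited). The gripper opens to 85 mm and grips with 20 to 120 N. Pads are 22 mm wide; open, the fingers measure 114 mm over their backs; the gripper's body (76 mm by 85 mm) begins 54 mm behind the grasp point. The pads swing forward as they close: fully open they stand 13 mm farther back than shut.
Start: joints at [-1.18, 0.332, -0.065, 1.46, 0.022, 1.35, -0.088], TCP at [0.251, 0.572, 0.231] pointing down, gripper open.
Joint ranges: [-2.6, 2.6], [-0.5, 2.12], [-1.47, 1.34], [0.16, 2.42], [-1.27, 4.41], [0.06, 2.06], [-2.6, 2.6]. Speed limits (rad/s): [2.22, 2.22, 2.79, 2.79, 3.14, 3.14, 3.14].

## Interface

Orientations are given as a unit quaternion [x, y, z, w].
In Python, from workcell import manip gives the robot as it stands.
- The arm moves only by the tool servo_tool, never from a script. Its argument "moves" is a list of rows, each an object with "travel": the shift along the tool's x, y, z in mm, a list of three; "dr": the turn, a rotation vector about the tool's x, y, z in degrees, a list of three. A call has 1 to 12 rows; each row shifts and turns the commanded pose from where the row before left it, along the tool's axes as they then stand; what a row does not reach is not made up. A row lasts 1/8 s, in which the tool goes at most 62.5 mm and 10.7 degrees, less where a joint would pass 70% of its speed; a pose out of reach is approached as far as the arm can. A call is refused whole if a number of a shift passes 62.5 or a number of a turn 10.7, either way. A call with a gripper value outside its range is refused whole. "claw" is the closure, from 0 (fully open) to 1 (shut), set as the call begins (left out, the last holds). The fingers move at their own pace and stop on an object; "squeeze" is the grip in N (left out, the last holds). Time passes only in rows, so rows that do not move let the fingers close. It gives the time, the measured TCP pose, the force and the opening at its end, in the units of the state.
- manip.get_obs(): the state, without advancing time (a new reading comes with each control period).
- manip.camera(name): name is "scene" or "side" or "wrist"; returns the picture (480x640x3 uint8, blue, green, red); there is no depth.
- manip.calibration(name): a dict with "intrinsics" (3x3 intrinsics, pixels), "distortion" ([k1, k2, p1, p2, k3] as OpenCV has them; the pictures are not rectified), "view" (4x4, takes a point from world to camera coordinates). Camera axes: x right, y down, z forward; pixel columns grow to the right and rows downward; lengths in m; the calibration is good to about 2 mm. A picture is of the moment at which its call begins: read the wrist's pose just before it. calibration takes no time and is no camera call; for the wrist camera it gives the pose at the moment of the call.
- manip.hand_in(): hands the job in, once; it reports no verdict.
The state is a dict: "clock": time; "joint_pos": joint angles; "joint_velocities": joint speeds; "tau": joint torques, N m; "position": TCP position; "ee_rot": TCP orientation; "ft_force": force on the tool from outside, world axes, zero at the start; "torque": the same for the moment, N m; "grip_width": opening from 0.0 (shut) to 1.0 (fully open).
Only numpy, scipy, OpenCV 4.12 (cv2) and the standard library are available. Lean on these libraries where they do the work, as an engineer would, in place of code of your own. Each camera call takes 0.05 s, during which the arm holds its last target. There are 200 camera calls.

## Task

The low white stirrer leans and rocks because its orange foot, at the near right corner, is too short. Without gripping or lifting anything, push the yellow wedge with the fingertips, thin end first, along the bench and under the orange foot until the foot sits on the wedge's flat part and the stirrer stands level. Then press down gently with the fingertips on the stirrer's casing corner above that foot to check that it stays firm, leave the wedge in place, and do not shove the stirrer away from its blue tape marks or disturb the small beaker, flask and vial beside it.

Things in the scene. Friction and masses are not known exactly. Their poses are not given: they have to be found in the camera images.
- stirrer: low white magnetic stirrer, loose, about 2.2 kg, square casing 190 x 190 mm from 22 to 56 mm above the bench, round steel plate on top (top at 64 mm). Origin: centre of the square, level with the good soles. x: front to back, y: left, z up when level. Rubber feet, 20 mm across, 75 mm from the middle each way; the front right one (orange) is 6 mm short, so it starts leaning 0.057 rad on to it.
- short_foot (a point): bottom of the orange short foot (ball-ended, 20 mm across); it touches the bench at the start and is about 6 mm up when the stirrer is level. It carries about 7 N. The bench top here is at z = -2 mm. The stirrer may slide back up to 20 mm as the wedge goes in.
- corner_top (a point): place to press: on the flat white rim of the casing above the orange foot, 15 mm in from the front and right edges, 56 mm above the bench when level, clear of the steel plate (144 mm across, 8 mm proud). A wall shelf hangs 0.5 m above the stirrer's back: stay low over it.
- wedge: yellow slippery plastic wedge, loose, 80 g, 110 x 44 mm, thin end to its +x, z up. Origin: on the sole, below the middle of the flat land. Along x: nose at +38 mm (1.2 mm thick), ramp to +12, flat land 6.4 mm thick from +12 to -16, then a step up to an 11 mm thick tail that stops the foot. Starts in front of the orange foot, pointing roughly at it, nose 20 to 65 mm short of its centre.
- wedge_tip (a point): middle of the wedge's thin nose edge, on the bench.
- wedge_back (a point): where to push: centre of the flat back face (56 mm wide, 28 mm tall, centre 14 mm up) of the upright block at the wedge's thick end, 72 mm behind the wedge's origin; the face looks along the wedge's -x. Pushing the wedge in takes 2 to 10 N; fully home, the step meets the foot and the wedge's origin is about 6 mm past the foot's centre.
- pp_beaker: bystander: small white cup-shaped beaker, 45 mm across, 54 mm tall, loose, front left of the stirrer; origin at the centre of its base.
- erlenmeyer_50: bystander: small clear conical flask, 60 mm across, 75 mm tall, loose, left of the stirrer; origin at the centre of its base.
- vial_f2: bystander: small vial with blue cap, 27 mm across, 56 mm tall, loose, to the left of the wedge; origin at the centre of its base.
Not all that is in view belongs to the job. Of the things that look like the wedge, take the one that is nearest to the robot's base at the start.

How it is judged:
On the way, in this order (a step that is already met when the one before it is completed fails the run):
1. the orange foot rests on the flat land of the wedge and the stirrer is level (x of short_foot in the frame of wedge between -0.018 and 0.014 m and y of short_foot in the frame of wedge between -0.019 and 0.019 m and angle between stirrer's own z axis and vertical below 0.015 rad and contact force between wedge and stirrer above 1 N), for 0.2 s.
2. the fingers press on the stirrer's corner (3 N or more) and it stays level (contact force between the fingers and stirrer above 3 N and horizontal distance between the grasp point and corner_top below 0.035 m and angle between stirrer's own z axis and vertical below 0.015 rad), for 0.1 s.
At the end, for the whole second after the job is handed in: the wedge lies flat on the bench with its flat land under the orange foot (the foot's centre 18 mm behind to 14 mm ahead of the wedge's origin and within 19 mm of its middle line) and carries it (over 1 N), the stirrer is level within 0.015 rad and within 25 mm of where it stood, and all is at rest (all of step 1 and distance of stirrer from where it was at the start of the episode below 0.025 m and height (world z) of wedge below 0.004 m and angle between wedge's own z axis and vertical below 0.05 rad and linear speed of each of stirrer, wedge below 0.01 m/s); the robot touches nothing.
It fails at once if the wedge is lifted or carried (12 mm) (height (world z) of wedge above 0.01 m).
It fails at once if the stirrer is shoved or lifted (more than 35 mm) (distance of stirrer from where it was at the start of the episode above 0.035 m).
It fails at once if the stirrer is pressed hard (over 45 N) (contact force between the fingers and stirrer above 45 N).
It fails at once if the beaker, the flask or the vial is moved by more than 20 mm (distance of any of pp_beaker, erlenmeyer_50, vial_f2 from where it was at the start of the episode above 0.02 m).
It also fails if it takes over 56 s, if anything falls off the work surface, if the arm or the gripper's body presses on something with over 40 N, if the wrist force passes 120 N, or if a joint passes its speed limit or range.

## Working session

There is one attempt and no reset: what is moved stays moved. The work goes in short steps, Python scripts to look and compute and a tool call to move; the robot and the scene stay as the last step left them, time stands still between calls to the robot, and variables do not carry over. Pictures are saved under pics/ and viewed, on a budget of 10 in all, crops included, one or two more only if the job needs it, and the job is handed in when it is done.

Besides the shell and the picture viewer there is one more tool, called after "Request:" as name(argument=value, ...) on one line, values as JSON. servo_tool: Moves the arm, as the interface text tells. Its arguments: {"type":"object","properties":{"moves":{"type":"array","items":{"type":"object","properties":{"travel":{"type":"array","items":{"type":"number"}},"dr":{"type":"array","items":{"type":"number"}}}}},"claw":{"type":"number"},"squeeze":{"type":"number"}},"required":["moves"]}

```bash
mkdir -p pics
cat > h.py <<'E'
from workcell import manip
import numpy as np, cv2
from scipy.spatial.transform import Rotation as R
def ray(c,uv):
    K=np.array(c["intrinsics"]);D=np.array(c["distortion"]);V=np.array(c["view"])
    n=cv2.undistortPoints(np.array([[uv]],float),K,D)[0,0]
    d=V[:3,:3].T@np.array([n[0],n[1],1]);o=-V[:3,:3].T@V[:3,3]
    return o,d/np.linalg.norm(d)
def atz(c,uv,z):
    o,d=ray(c,uv);return o+d*(z-o[2])/d[2]
def tri(l):
    A=0;b=0
    for c,uv in l:
        o,d=ray(c,uv);P=np.eye(3)-np.outer(d,d);A=A+P;b=b+P@o
    return np.linalg.solve(A,b)
def proj(c,p):
    V=np.array(c["view"]);return cv2.projectPoints(np.array([p],float),cv2.Rodrigues(V[:3,:3])[0],V[:3,3],np.array(c["intrinsics"]),np.array(c["distortion"]))[0].ravel()
E
python3 - <<'E'
from h import *
for n in("scene","side"):
    cv2.imwrite(f"pics/{n}0.png",manip.camera(n))
    c=manip.calibration(n);V=np.array(c["view"]);print(n,-V[:3,:3].T@V[:3,3],V[2,:3])
o=manip.get_obs();print(o["clock"],o["position"],o["ee_rot"],o["ft_force"],manip.tcp_to_grasp)
E
```

```text
scene [-0.29959874  0.41768237  0.61448941] [ 0.83174501 -0.00903992 -0.55508425]
side [0.24901938 1.01141036 0.74496899] [ 0.26840926 -0.62806715 -0.73040272]
0.1 [0.25113728 0.57195304 0.23058743] [ 8.37260677e-01  5.46803577e-01 -5.26081501e-04  3.60122575e-04] [ 0.18801487 -0.32569547 -0.90464796] -0.0187
```

View pics/scene0.png

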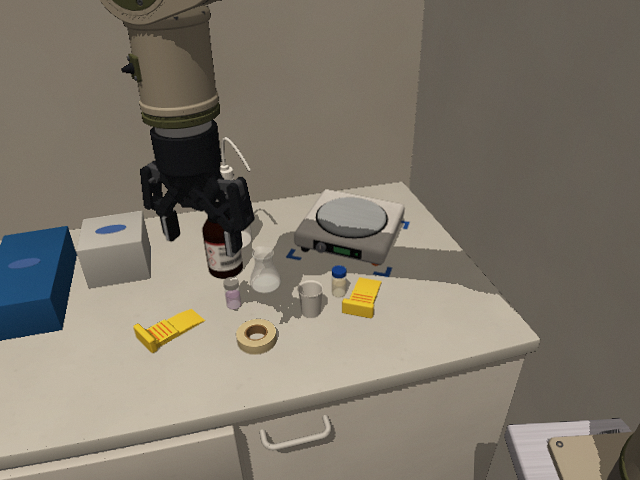

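View pics/side0.png

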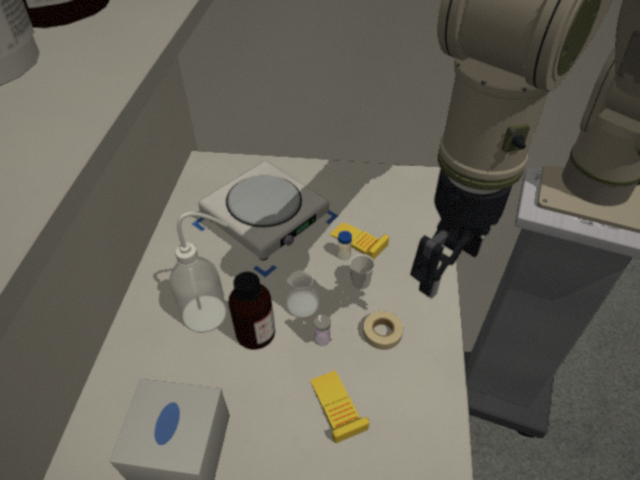

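The scene picture shows two yellow wedges. One is at scene (363,297) / side (362,240), in front of the stirrer's orange foot. The other is at scene (170,330) / side (340,405), on the left. The vial is at scene (339,282), the beaker at (311,300) and the flask at (264,270). I'll look at close crops to check the choice.

Run:
```python
from h import *
a=cv2.imread("pics/scene0.png")[180:330,280:430];b=cv2.imread("pics/side0.png")[150:300,260:410]
im=np.hstack([cv2.resize(x,(400,400),interpolation=cv2.INTER_CUBIC) for x in(a,b)])
cv2.imwrite("pics/crop0.png",im)
S,T=manip.calibration("scene"),manip.calibration("side")
for n,p,q in(("wedgeR",(363,297),(362,240)),("wedgeL",(170,330),(340,405))):
    w=tri([(S,p),(T,q)]);print(n,w,np.hypot(*w[:2]))
```

```text
wedgeR [0.42953419 0.34275945 0.00483002] 0.5495304003954161
wedgeL [0.35228244 0.67911809 0.00166779] 0.7650518222757198
```

View pics/crop0.png

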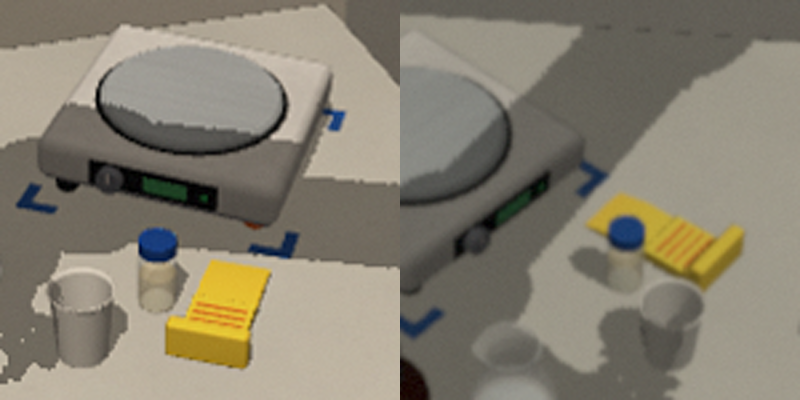

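The near wedge is at scene crop (166..271, 262..367). Its nose points at the orange foot, crop (255,223). It is 0.55 m from the base and the other is 0.77 m, so I choose this one. Next I'll work out its pose and the foot's position.

Run:
```python
from h import *
S,T=manip.calibration("scene"),manip.calibration("side")
k=150/400
s=lambda u,v:(280+u*k,180+v*k)
t=lambda u,v:(260+(u-400)*k,150+v*k)
r=np.round
for n,p,z in(("BL",(166,352),-.002),("BR",(247,367),-.002),("TL",(168,318),.026),("TR",(250,333),.026),("noseL",(207,262),-.001),("noseR",(271,266),-.001),("foot",(255,226),-.002),("tape",(298,235),-.002),("vial",(157,310),-.002),("cup",(83,363),-.002)):
    print(n,r(atz(S,s(*p),z),4))
for n,p,z in(("noseR",(620,193),-.001),("noseL",(586,222),-.001),("TR",(741,228),.026),("BL",(705,287),-.002),("vial",(626,288),-.002)):
    print("side",n,r(atz(T,t(*p),z),4))
print("nose tri",tri([(S,s(271,266)),(T,t(620,193))]),tri([(S,s(207,262)),(T,t(586,222))]))
print("vialcap",tri([(S,s(157,238)),(T,t(626,228))]))
print("casing frontright top",tri([(S,s(283,196)),(T,t(580,140))]))
```

```text
BL [ 0.3988  0.3811 -0.002 ]
BR [ 0.3825  0.3284 -0.002 ]
TL [0.4006 0.38   0.026 ]
TR [0.3841 0.3276 0.026 ]
noseL [ 0.4947  0.3473 -0.001 ]
noseR [ 0.4887  0.3015 -0.001 ]
foot [ 0.539   0.3082 -0.002 ]
tape [ 0.5268  0.2772 -0.002 ]
vial [ 0.4427  0.3854 -0.002 ]
cup [ 0.3892  0.4363 -0.002 ]
side noseR [ 0.4828  0.3068 -0.001 ]
side noseL [ 0.4962  0.345  -0.001 ]
side TR [0.381 0.334 0.026]
side BL [ 0.3936  0.3733 -0.002 ]
side vial [ 0.4463  0.395  -0.002 ]
nose tri [ 0.48466618  0.30351154 -0.00079592] [ 4.95309105e-01  3.46693763e-01 -4.43374347e-04]
vialcap [0.45147372 0.38626269 0.05227267]
casing frontright top [0.52195062 0.29291122 0.03372976]
```

Wedge: back centre about (0.390, 0.354), nose about (0.490, 0.325), yaw about -17°. It points at the foot, near (0.545, 0.308). I'll go above and behind it, then look with the wrist camera.

Request:
servo_tool(moves=[{"travel": [0,0,0],"dr": [0,0,-6.7]},{"travel": [-42,42,0]},{"travel": [-42,42,0]},{"travel": [-42,42,0]},{"travel": [-42,41,0]},{"travel": [0,0,30]},{"travel": [0,0,30]},{"travel": [0,0,20]},{"travel": [0,0,0]},{"travel": [0,0,0]}], claw=0.75)

```text
$.moves[1]: bad value
```

Run:
```python
from h import *
c=manip.calibration("wrist");im=manip.camera("wrist");cv2.imwrite("pics/w1.png",im)
import pickle;pickle.dump(c,open("w1.pkl","wb"))
o=manip.get_obs();print(o["clock"],o["position"],R.from_quat(o["ee_rot"]).as_matrix().round(3).tolist(),o["grip_width"],o["ft_force"])
V=np.array(c["view"]);print(-V[:3,:3].T@V[:3,3],V[2,:3])
for p in((.390,.354,.026),(.49,.325,0),(.545,.308,0)):print(proj(c,p))
```

```text
0.15 [0.25119291 0.57200165 0.23072214] [[0.402, 0.916, -0.0], [0.916, -0.402, -0.001], [-0.001, 0.0, -1.0]] 1.0025669114970719 [ 0.19565857 -0.76706222  0.29868341]
[0.18639124 0.59978728 0.3734876 ] [ 0.2521238  -0.11309518 -0.96106351]
[189.33155164 401.66100156]
[215.84014193 455.12756678]
[224.94809043 488.33718017]
```

View pics/w1.png

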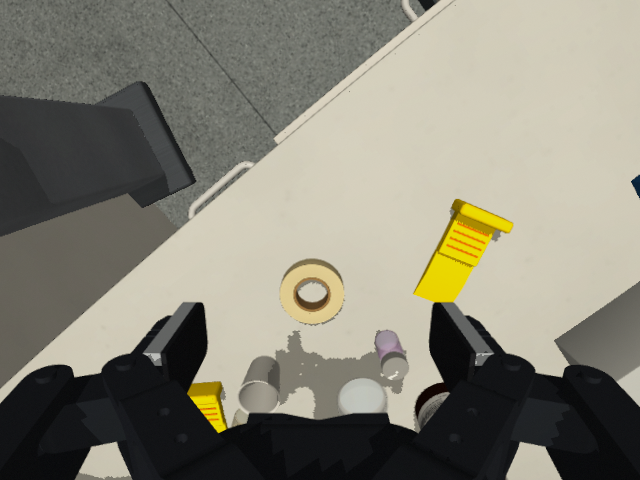

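The call was refused because each row needs both keys, so nothing moved. The wrist view shows the far wedge at (460,255) and our wedge at (208,405) half hidden, so I'll rely on the scene and side cameras. Moving behind the wedge now.

Request:
servo_tool(moves=[{"travel": [0,0,0],"dr": [0,0,-6.7]},{"travel": [-42,42,0],"dr": [0,0,0]},{"travel": [-42,42,0],"dr": [0,0,0]},{"travel": [-42,42,0],"dr": [0,0,0]},{"travel": [-42,36,0],"dr": [0,0,0]},{"travel": [0,0,40],"dr": [0,0,0]},{"travel": [0,0,40],"dr": [0,0,0]},{"travel": [0,0,40],"dr": [0,0,0]},{"travel": [0,0,0],"dr": [0,0,0]},{"travel": [0,0,0],"dr": [0,0,0]}], claw=0.75)

```text
clock: 1.4
position: [0.3576, 0.3648, 0.1128]
ee_rot: [0.804, 0.595, 0.001, -0.0]
ft_force: [0.3, 0.3, -0.1]
grip_width: 0.25
```

Run:
```python
from h import *
o=manip.get_obs();M=R.from_quat(o["ee_rot"]).as_matrix();print(o["clock"],o["position"],M.round(3).tolist(),o["grip_width"],o["ft_force"])
print("to back, tool axes mm",M.T@(np.array([.3905,.3545,.012])-o["position"])*1000)
im=manip.camera("scene");cv2.imwrite("pics/s1.png",cv2.resize(im[130:380,230:480],(600,600),interpolation=cv2.INTER_CUBIC))
```

```text
1.4 [0.35757221 0.36482372 0.11278211] [[0.293, 0.956, 0.001], [0.956, -0.293, 0.001], [0.001, 0.001, -1.0]] 0.25008665824369314 [ 0.34569552  0.25785324 -0.07227971]
to back, tool axes mm [ -0.37931813  34.45343931 100.8001394 ]
```

View pics/s1.png

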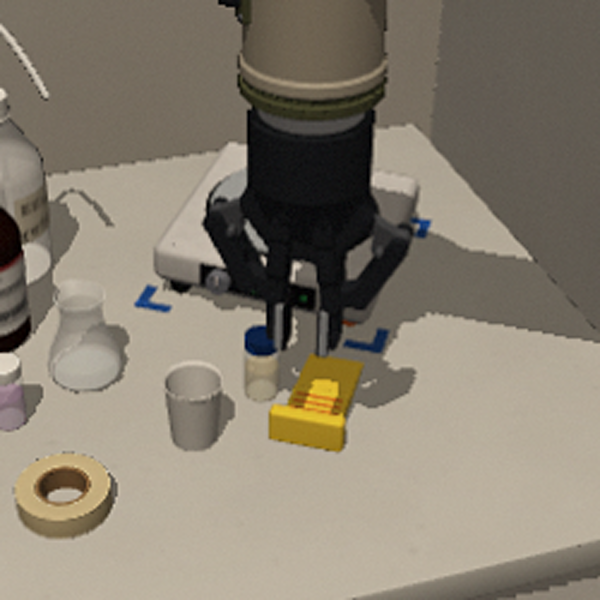

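The tool is centred laterally on the wedge's block, at crop (310,425), and 34 mm behind it. The vial at (262,365) is clear. I'll descend behind the block, then approach slowly.

Request:
servo_tool(moves=[{"travel": [0,0,35],"dr": [0,0,0]},{"travel": [0,0,35],"dr": [0,0,0]},{"travel": [0,0,25],"dr": [0,0,0]},{"travel": [0,0,7],"dr": [0,0,0]},{"travel": [0,0,0],"dr": [0,0,0]},{"travel": [0,7,0],"dr": [0,0,0]},{"travel": [0,5,0],"dr": [0,0,0]},{"travel": [0,5,0],"dr": [0,0,0]},{"travel": [0,5,0],"dr": [0,0,0]},{"travel": [0,0,0],"dr": [0,0,0]}])

```text
clock: 2.7
position: [0.3786, 0.3576, 0.0094]
ee_rot: [0.804, 0.594, 0.0, 0.0]
ft_force: [0.1, 0.2, -0.3]
grip_width: 0.249
```

Request:
servo_tool(moves=[{"travel": [0,3,0],"dr": [0,0,0]},{"travel": [0,3,0],"dr": [0,0,0]},{"travel": [0,3,0],"dr": [0,0,0]},{"travel": [0,3,0],"dr": [0,0,0]},{"travel": [0,3,0],"dr": [0,0,0]}])

```text
clock: 3.32
position: [0.3927, 0.3534, 0.0093]
ee_rot: [0.804, 0.595, 0.0, -0.0]
ft_force: [-0.4, 0.4, -0.4]
grip_width: 0.248
```

Request:
servo_tool(moves=[{"travel": [0,3,0],"dr": [0,0,0]},{"travel": [0,3,0],"dr": [0,0,0]},{"travel": [0,3,0],"dr": [0,0,0]},{"travel": [0,3,0],"dr": [0,0,0]},{"travel": [0,3,0],"dr": [0,0,0]}])

```text
clock: 3.95
position: [0.407, 0.349, 0.0093]
ee_rot: [0.804, 0.595, 0.0, -0.0]
ft_force: [0.2, -0.4, -0.6]
grip_width: 0.249
```

Run:
```python
from h import *
o=manip.get_obs();print(o["clock"],o["position"],o["ft_force"])
f=lambda im,a,b:cv2.resize(im[b:b+150,a:a+150],(400,400),interpolation=cv2.INTER_CUBIC)
cv2.imwrite("pics/s2.png",np.hstack([f(manip.camera("scene"),280,180),f(manip.camera("side"),260,150)]))
```

```text
3.95 [0.40700455 0.3489962  0.00934613] [ 0.17998858 -0.39950889 -0.58454253]
```

View pics/s2.png

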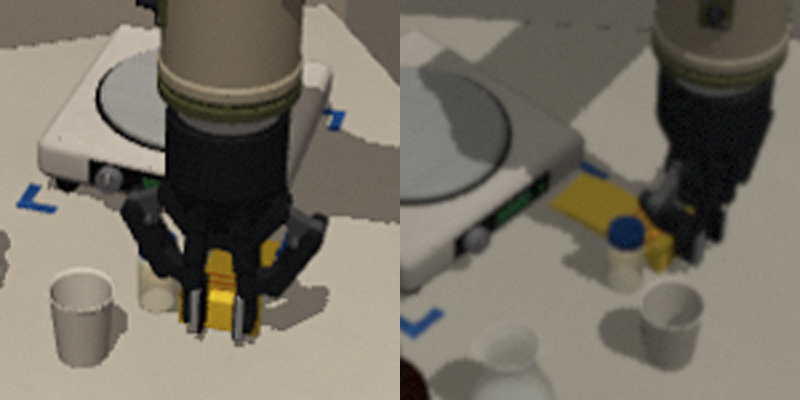

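The wedge has slid forward, with its nose now at side crop (550..580, 173..200). The vial, at scene (157,285), still stands. I'll check how high the left knuckle passes over it.

Run:
```python
from h import *
S,T=manip.calibration("scene"),manip.calibration("side");k=.375
o=manip.get_obs();M=R.from_quat(o["ee_rot"]).as_matrix();p=np.array(o["position"])
for u,v in((125,205),(150,245),(170,252),(190,268),(195,334),(240,340)):
    for off in(-.010,):
        O,d=ray(S,(280+u*k,180+v*k));n=M[:,1];q=O+d*(n@(p+n*off-O))/(n@d);print((u,v),"toolx %.3f z %.3f"%(M[:,0]@(q-p),q[2]))
L,Rr=[atz(T,(260+(u-400)*k,150+v*k),-.001) for u,v in((550,200),(580,173))];m=(L+Rr)/2
print("nose",L,Rr,m,"foot rel nose in tool y,x",M.T@(np.array([.545,.308,0])-m))
print("vial rel tcp (tool)",M.T@(np.array([.449,.388,.054])-p), "nose rel tcp",M.T@(m-p))
```

```text
(125, 205) toolx 0.058 z 0.107
(150, 245) toolx 0.042 z 0.079
(170, 252) toolx 0.029 z 0.076
(190, 268) toolx 0.015 z 0.066
(195, 334) toolx 0.011 z 0.012
(240, 340) toolx -0.020 z 0.013
nose [ 0.53009572  0.3333135  -0.001     ] [ 0.51932961  0.29744906 -0.001     ] [ 0.52471267  0.31538128 -0.001     ] foot rel nose in tool y,x [-0.0011149   0.02155983 -0.00099503]
vial rel tcp (tool) [ 0.04966793  0.02848494 -0.04464939] nose rel tcp [0.00240429 0.12213483 0.01036636]
```

The knuckles pass at about 79 mm, above the 54 mm vial. The wedge is lined up to about 1 mm, with roughly 62 to 65 mm left to push.

Request:
servo_tool(moves=[{"travel": [0,4,0],"dr": [0,0,0]},{"travel": [0,4,0],"dr": [0,0,0]},{"travel": [0,4,0],"dr": [0,0,0]},{"travel": [0,3,0],"dr": [0,0,0]}])

```text
clock: 4.55
position: [0.4197, 0.3453, 0.0092]
ee_rot: [0.804, 0.595, -0.001, -0.001]
ft_force: [-8.6, 2.4, 3.9]
grip_width: 0.252
```

Request:
servo_tool(moves=[{"travel": [0,3,0],"dr": [0,0,0]},{"travel": [0,3,0],"dr": [0,0,0]},{"travel": [0,3,0],"dr": [0,0,0]},{"travel": [0,3,0],"dr": [0,0,0]}])

```text
clock: 5.05
position: [0.4313, 0.3419, 0.0091]
ee_rot: [0.804, 0.595, -0.001, -0.001]
ft_force: [-5.6, 3.0, 2.3]
grip_width: 0.247
```

Request:
servo_tool(moves=[{"travel": [0,2,0],"dr": [0,0,0]},{"travel": [0,2,0],"dr": [0,0,0]},{"travel": [0,2,0],"dr": [0,0,0]},{"travel": [0,2,0],"dr": [0,0,0]}])

```text
clock: 5.55
position: [0.4389, 0.3395, 0.0092]
ee_rot: [0.804, 0.595, -0.001, -0.001]
ft_force: [-6.3, 1.4, 2.2]
grip_width: 0.251
```

Request:
servo_tool(moves=[{"travel": [0,2,0],"dr": [0,0,0]},{"travel": [0,2,0],"dr": [0,0,0]},{"travel": [0,2,0],"dr": [0,0,0]},{"travel": [0,2,0],"dr": [0,0,0]}])

```text
clock: 6.05
position: [0.4463, 0.3374, 0.0092]
ee_rot: [0.803, 0.595, -0.001, -0.001]
ft_force: [-7.7, 2.2, 2.9]
grip_width: 0.252
```

Request:
servo_tool(moves=[{"travel": [0,2,0],"dr": [0,0,0]},{"travel": [0,2,0],"dr": [0,0,0]},{"travel": [0,2,0],"dr": [0,0,0]},{"travel": [0,2,0],"dr": [0,0,0]}])

```text
clock: 6.55
position: [0.4532, 0.335, 0.009]
ee_rot: [0.803, 0.595, -0.002, -0.001]
ft_force: [-11.1, 2.5, 5.0]
grip_width: 0.251
```

Request:
servo_tool(moves=[{"travel": [0,2,0],"dr": [0,0,0]},{"travel": [0,2,0],"dr": [0,0,0]},{"travel": [0,2,0],"dr": [0,0,0]}])

```text
clock: 6.92
position: [0.459, 0.3332, 0.009]
ee_rot: [0.803, 0.595, -0.002, -0.001]
ft_force: [-8.8, 2.0, 4.7]
grip_width: 0.249
```

Run:
```python
from h import *
o=manip.get_obs();print(o["clock"],o["position"],o["ft_force"])
f=lambda im,a,b:cv2.resize(im[b:b+150,a:a+150],(400,400),interpolation=cv2.INTER_CUBIC)
cv2.imwrite("pics/s3.png",np.hstack([f(manip.camera("scene"),280,180),f(manip.camera("side"),260,150)]))
```

```text
6.925 [0.45901981 0.33315818 0.00897087] [-8.80308586  2.02553253  4.66365072]
```

View pics/s3.png

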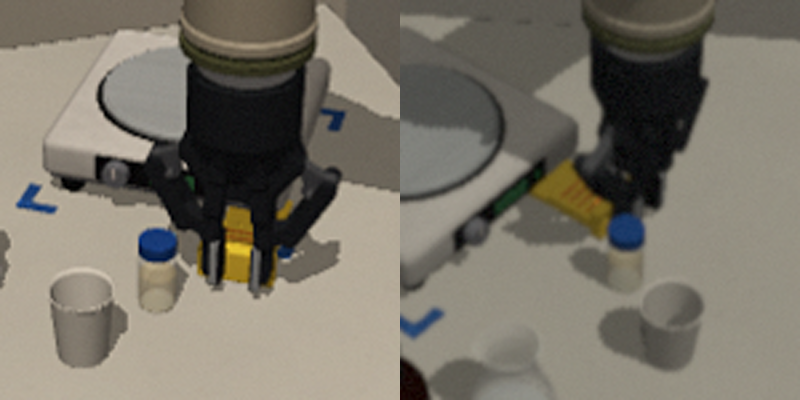

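The wedge is now mostly under the corner. The stirrer has crept about 4 mm (side casing corner (583,140) to (577,130), part of it from lifting), and the vial is untouched. I'll push further in small steps.

Request:
servo_tool(moves=[{"travel": [0,2,0],"dr": [0,0,0]},{"travel": [0,2,0],"dr": [0,0,0]}])

```text
clock: 7.28
position: [0.4628, 0.3319, 0.0089]
ee_rot: [0.803, 0.595, -0.002, -0.001]
ft_force: [-9.3, 1.3, 5.0]
grip_width: 0.25
```

Request:
servo_tool(moves=[{"travel": [0,2,0],"dr": [0,0,0]},{"travel": [0,2,0],"dr": [0,0,0]}])

```text
clock: 7.52
position: [0.4667, 0.3307, 0.0089]
ee_rot: [0.803, 0.595, -0.002, -0.001]
ft_force: [-9.9, 1.2, 3.9]
grip_width: 0.249
```

Request:
servo_tool(moves=[{"travel": [0,1,0],"dr": [0,0,0]},{"travel": [0,1,0],"dr": [0,0,0]}])

```text
clock: 7.78
position: [0.4686, 0.3301, 0.0089]
ee_rot: [0.804, 0.595, -0.002, -0.001]
ft_force: [-8.3, 1.6, 4.0]
grip_width: 0.249
```

Force is holding at about 9 N. I'll back off and look at the whole corner unobstructed.

Request:
servo_tool(moves=[{"travel": [0,-10,0],"dr": [0,0,0]},{"travel": [0,-25,0],"dr": [0,0,0]},{"travel": [0,0,-50],"dr": [0,0,0]},{"travel": [0,0,-60],"dr": [0,0,0]},{"travel": [20,0,-60],"dr": [0,0,0]},{"travel": [50,-20,0],"dr": [0,0,0]},{"travel": [50,-20,0],"dr": [0,0,0]},{"travel": [40,0,0],"dr": [0,0,0]},{"travel": [0,0,0],"dr": [0,0,0]},{"travel": [0,0,0],"dr": [0,0,0]}])

```text
clock: 9.02
position: [0.4461, 0.5033, 0.1784]
ee_rot: [0.804, 0.594, -0.0, 0.0]
ft_force: [-0.3, -0.6, 0.4]
grip_width: 0.249
```

Run:
```python
from h import *
o=manip.get_obs();print(o["clock"],o["position"],o["ft_force"])
f=lambda im,a,b:cv2.resize(im[b:b+150,a:a+150],(400,400),interpolation=cv2.INTER_CUBIC)
cv2.imwrite("pics/s4.png",np.hstack([f(manip.camera("scene"),280,160),f(manip.camera("side"),260,150)]))
```

```text
9.025 [0.44614502 0.5033212  0.17836672] [-0.33697329 -0.58099275  0.43339304]
```

View pics/s4.png

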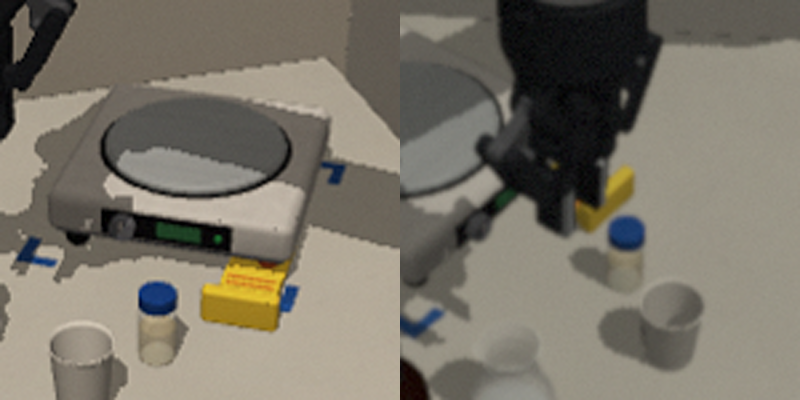

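The stirrer now looks level. The orange foot is visible at scene crop (270,263), just above the wedge, whose block spans (203..281, 288..330). The vial, at (157,325), is unmoved. I'll compute the seating.

Run:
```python
from h import *
S=manip.calibration("scene");k=.375
a=lambda u,v,z,b=160:atz(S,(280+u*k,b+v*k),z)
BL,BR,TL,TR=a(203,319,-.002),a(277,330,-.002),a(203,288,.026),a(281,300,.026)
print(BL,BR,TL,TR)
m=(BL+BR+TL+TR)[:2]/4;e=((BL+TL)-(BR+TR))[:2];e/=np.linalg.norm(e);x=np.array([e[1],-e[0]])
print("back",m,"yaw",np.degrees(np.arctan2(x[1],x[0])),"origin",m+.072*x, "tcp-based back",.4686+.011*.956,.3301-.011*.29)
for n,b0,p0,b1,p1,z0,z1 in(("knob",180,(108,180),160,(121,226),.037,.037),("panelR",180,(217,212),160,(231,250),.033,.039),("LFfoot",180,(67,190),160,(77,243),-.002,-.002),("backR",180,(330,68),160,(330,116),.05,.052)):
    q0,q1=a(*p0,z0,b0),a(*p1,z1);print(n,q0[:2],q1[:2],(q1-q0)[:2]*1000)
f=a(270,265,.006);g=f[:2]-(m+.072*x);print("foot vis",f,"in wedge x,y",g@x,g@e)
```

```text
[ 0.49173205  0.35035392 -0.002     ] [ 0.47748063  0.29829483 -0.002     ] [0.49156711 0.35109156 0.026     ] [0.47593207 0.2972231  0.026     ]
back [0.48417797 0.32424085] yaw -15.755912789274591 origin [0.55347273 0.30468999] tcp-based back 0.47911600000000004 0.32691
knob [0.54617206 0.41799964] [0.55558024 0.40825265] [ 9.40818197 -9.74699048]
panelR [0.50913696 0.34005747] [0.5194758  0.32935394] [ 10.33884129 -10.70352852]
LFfoot [0.59032347 0.45011265] [0.59057161 0.44231435] [ 0.24814396 -7.79829472]
backR [0.68489991 0.2347452 ] [0.69021432 0.23413306] [ 5.3144103  -0.61214732]
foot vis [0.54601344 0.29655572 0.006     ] in wedge x,y -0.004970243814721988 -0.00985413744395733
```

Run:
```python
from h import *
S=manip.calibration("scene");im=manip.camera("scene")
x0,y0,s=345,240,12
c=cv2.resize(im[y0:y0+50,x0:x0+60],None,fx=s,fy=s,interpolation=cv2.INTER_CUBIC)
o=np.array([.5535,.3047]);y=np.radians(-15.8);X=np.array([np.cos(y),np.sin(y)]);Y=np.array([-X[1],X[0]])
def px(u,v,z):
    q=o+u*X+v*Y;return tuple(int(t) for t in ((proj(S,[*q,z])-[x0,y0]+.5)*s))
for L in([(-.072,.028,.026),(-.072,-.028,.026),(-.072,-.028,-.002),(-.072,.028,-.002),(-.072,.028,.026)],[(-.016,.022,.009),(-.016,-.022,.009)],[(-.016,0,.0044),(.012,0,.0044)]):
    for p,q in zip(L,L[1:]):cv2.line(c,px(*p),px(*q),(255,0,255),1)
cv2.imwrite("pics/s5.png",c)
```

```text
(no output)
```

View pics/s5.png

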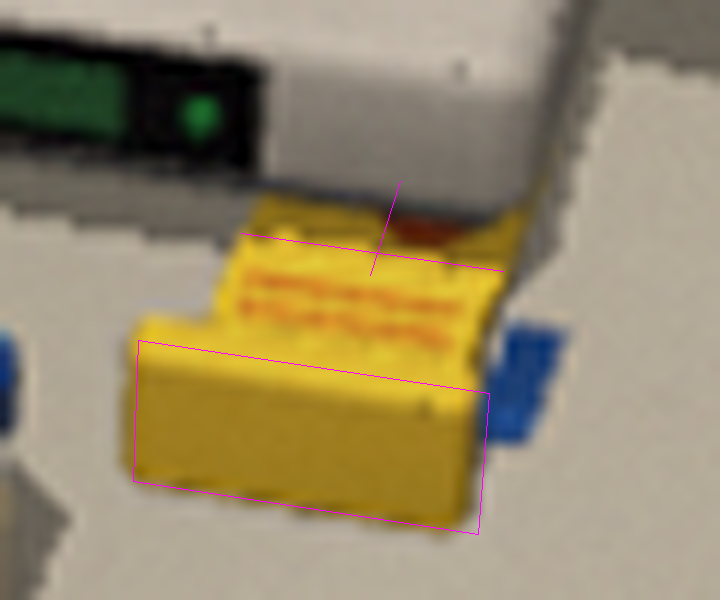

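The crop shows the red-orange foot at (428,235), right against the step (about x = -5 mm, y = -7 mm in the wedge frame), on the land and fully home. The stirrer has moved about 10 mm. I'll press on the corner near (0.545, 0.300) with the fingers shut.

Request:
servo_tool(moves=[{"travel": [0,0,20],"dr": [0,0,0]},{"travel": [-45,40,20],"dr": [0,0,0]},{"travel": [-45,40,0],"dr": [0,0,0]},{"travel": [-45,40,0],"dr": [0,0,0]},{"travel": [-30,34,0],"dr": [0,0,0]},{"travel": [0,0,0],"dr": [0,0,0]},{"travel": [0,0,35],"dr": [0,0,0]},{"travel": [0,0,30],"dr": [0,0,0]},{"travel": [0,0,8],"dr": [0,0,0]},{"travel": [0,0,0],"dr": [0,0,0]}], claw=1)

```text
clock: 10.42
position: [0.5441, 0.3025, 0.0657]
ee_rot: [0.804, 0.595, -0.0, -0.0]
ft_force: [0.3, 0.3, 0.4]
grip_width: 0.001
```

Request:
servo_tool(moves=[{"travel": [0,0,2],"dr": [0,0,0]},{"travel": [0,0,2],"dr": [0,0,0]},{"travel": [0,0,0],"dr": [0,0,0]}])

```text
clock: 10.8
position: [0.5446, 0.3022, 0.0622]
ee_rot: [0.804, 0.595, 0.0, -0.0]
ft_force: [-0.6, -0.7, 0.1]
grip_width: 0.002
```

Request:
servo_tool(moves=[{"travel": [0,0,2],"dr": [0,0,0]},{"travel": [0,0,2],"dr": [0,0,0]},{"travel": [0,0,0],"dr": [0,0,0]}])

```text
clock: 11.18
position: [0.5444, 0.3021, 0.0576]
ee_rot: [0.804, 0.595, -0.0, -0.0]
ft_force: [-0.1, -0.9, -0.2]
grip_width: 0.003
```

Request:
servo_tool(moves=[{"travel": [0,0,1.5],"dr": [0,0,0]},{"travel": [0,0,1],"dr": [0,0,0]},{"travel": [0,0,0],"dr": [0,0,0]}])

```text
clock: 11.55
position: [0.5444, 0.3021, 0.0553]
ee_rot: [0.804, 0.595, -0.0, -0.0]
ft_force: [-0.6, -0.4, 0.2]
grip_width: -0.001
```

Request:
servo_tool(moves=[{"travel": [0,0,1],"dr": [0,0,0]},{"travel": [0,0,0.5],"dr": [0,0,0]},{"travel": [0,0,0],"dr": [0,0,0]}])

```text
clock: 11.92
position: [0.5446, 0.3022, 0.0541]
ee_rot: [0.804, 0.595, 0.0, -0.0]
ft_force: [-0.5, -1.2, 2.1]
grip_width: -0.002
```

Request:
servo_tool(moves=[{"travel": [0,0,1],"dr": [0,0,0]},{"travel": [0,0,0],"dr": [0,0,0]}])

```text
clock: 12.18
position: [0.5446, 0.3022, 0.0539]
ee_rot: [0.804, 0.595, 0.0, -0.0]
ft_force: [-4.8, -1.9, 12.4]
grip_width: 0.002
```

Contact is at z = 0.054, the height of the rim when the stirrer is level. The press is 12 N and the corner holds firm. I'll hold briefly, then withdraw.

Request:
servo_tool(moves=[{"travel": [0,0,0],"dr": [0,0,0]},{"travel": [0,0,0],"dr": [0,0,0]},{"travel": [0,0,0],"dr": [0,0,0]}])

```text
clock: 12.55
position: [0.5446, 0.3022, 0.0539]
ee_rot: [0.804, 0.595, 0.0, -0.0]
ft_force: [-5.1, -2.5, 10.3]
grip_width: -0.001
```

Request:
servo_tool(moves=[{"travel": [0,0,-3],"dr": [0,0,0]},{"travel": [0,0,-15],"dr": [0,0,0]},{"travel": [0,0,-50],"dr": [0,0,0]},{"travel": [0,-40,-30],"dr": [0,0,0]},{"travel": [40,-50,0],"dr": [0,0,0]},{"travel": [50,-40,0],"dr": [0,0,0]},{"travel": [50,0,0],"dr": [0,0,0]},{"travel": [50,0,0],"dr": [0,0,0]},{"travel": [0,0,0],"dr": [0,0,0]}])

```text
clock: 13.68
position: [0.476, 0.5225, 0.1501]
ee_rot: [0.803, 0.596, -0.0, -0.001]
ft_force: [0.2, -1.1, -0.9]
grip_width: 0.004
```

Run:
```python
from h import *
o=manip.get_obs();print(o["clock"],o["position"],o["ft_force"])
f=lambda im,a,b:cv2.resize(im[b:b+150,a:a+150],(400,400),interpolation=cv2.INTER_CUBIC)
cv2.imwrite("pics/s6.png",np.hstack([f(manip.camera("scene"),280,160),f(manip.camera("side"),260,150)]))
```

```text
13.675 [0.47597067 0.52249808 0.15005936] [ 0.19886595 -1.10932668 -0.85850049]
```

View pics/s6.png

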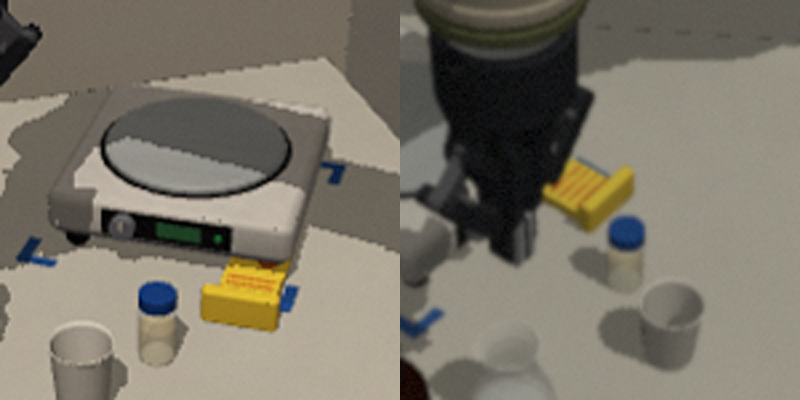

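The wedge (203..290, 262..330) and stirrer are exactly where they were before the press. The vial and beaker are unmoved and the arm is clear, so I'm handing in.

```bash
python3 -c "
from workcell import manip
print(manip.hand_in())"
```

```text
the job is handed in; nothing more can be done
None
```

I pushed the nearer yellow wedge under the orange foot with the fingertips, without gripping or lifting. I then pressed the casing corner, backed off and handed in at about 14 s.

- **Seating:** in an enlarged crop, the foot sits on the flat land against the step, about 5 mm behind the wedge's origin and 7–10 mm right of its middle line. Both are inside the limits.
- **Level:** the fingers met the corner at z = 0.054 m, the height expected for a level stirrer. It held under a 10–12 N press for about 0.4 s, and the picture afterwards showed no change. I did not measure the tilt angle directly.
- **Stirrer shift:** it slid roughly 8–15 mm while the wedge went in, under the 25 mm limit. My four feature points disagreed by several millimetres, so that figure is rough.
- **Wedge position:** two estimates, one from the picture and one from the finger position, differed by about 5 mm. Either one leaves the foot on the land.
- **Bystanders:** the vial and beaker look unmoved in the last picture. The flask was only partly in that crop, and I saw nothing touch it.

Pushing peaked at about 11 N, slightly above the 2–10 N expected. I viewed 10 pictures.

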